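# Reset the locked air regulator to its set hand

### The job

The air regulator on the bench must be set to a new pressure: pull its locking knob straight up to unlock it, turn the knob until the gauge needle points at the set hand on the rim of the dial, then push the knob fully back down so that it locks there, and let go. The lock has teeth: if the knob will not go down, do not force it, ease it round a little until it drops in. Be gentle with it throughout, and leave the other things on the bench where they are.

Things in the scene. Friction and masses are not known exactly. Their poses are not given: they have to be found in the camera images.
- regulator: Air regulator unit fixed to the bench: base plate 100 x 230 x 6 mm; at local y = -55 mm a grey 56 mm square regulator body, its 48 mm round bonnet (79 mm high) and the black knob on top; at local y = +58 mm an aluminium block with a face-up gauge, 80 mm across, top at 74 mm. Origin: centre of the plate's underside, on the bench; x across the plate, y along it from knob to gauge, z up.
- knob: Black ribbed round locking knob, 46 mm diameter, 36 mm high, upright axis. Origin on the axis at its underside, z up; 80 mm above the bench when down (locked, as it always starts), 86 mm fully up. Sliding takes about 7 N, hard stop after 6 mm; it stays at whatever height it is left. Turning takes about 0.12 N m once up; clockwise from above raises the pressure and has over 150 degrees of travel.
- knob_top (a point): Centre of the knob's flat top, on the axis, 36 mm above the knob's origin. When the knob is down, two dogs inside it sit between the teeth of the lock ring and it cannot turn (about 2 degrees of play either way).
- lock_ring: Hidden lock inside the knob: a ring of even teeth, less than 25 degrees apart (their exact places cannot be seen), and the stops for up and down. With the dogs not between teeth the knob stops 3.5 mm above home, on the tooth tops. More than 40 N between knob and lock (pulling or pressing at a stop or on the teeth, turning while locked) damages it. Origin on the knob's axis, 80 mm above the bench.
- needle: Slim black gauge needle under the glass, 28 mm from pivot to tip. Origin on the pivot (centre of the gauge), its x axis points along the needle to the tip. It moves with the knob at once, in the same sense, 0.4 degree for each degree of the knob.
- needle_tip (a point): Tip of the needle, 28 mm from the pivot.
- set_hand: Broad black pointed tab, 9 mm wide, at the inside rim of the dial, under the glass, that marks the wanted pressure; it stays where it is. Origin on the gauge's pivot, its x axis points from the pivot to the tab. It always lies 20 to 55 degrees clockwise of where the needle starts.
- set_hand_tip (a point): Inner point of the set hand, 25 mm from the pivot.
- file: File, 250 mm long, yellow wooden handle, loose on the bench.
- cutters: Side cutters, 125 mm, red handles, loose on the bench.
- paste_cartridge: Solder paste cartridge lying down, 100 mm long, 31 mm flange.
- solder_reel: Reel of solder wire, 64 mm diameter, 42 mm high, standing on its flange.
- brush: Flat wooden brush, 120 mm long.
- sponge_tin: Small green tin with a yellow sponge, 75 x 100 x 28 mm.
- tweezers: Steel tweezers, 125 mm long.

How it is judged:
By the outcome, as a careful person would: the job done as asked, in the order asked, and still so for the second after the job is handed in, with the robot touching nothing.
It also fails if it takes over 61 s, if anything falls off the work surface, if the arm or the gripper's body presses on something with over 40 N, if the wrist force passes 120 N, or if a joint passes its speed limit or range.

### The arm

A 6-joint arm with a two-finger parallel gripper is mounted at the origin on the work surface. World frame = base frame: x ahead of the robot, y to its left, z up, the work surface at z = 0. Lengths are in mm, angles in rad, forces in N, time in s.
With the tool pointing down it reaches from about 300 to 775 mm from the base axis. Payload 14.6 kg.
Tool frame: the origin (TCP) lies midway between the tips of the shut fingers; the grasp point (between the pads) lies 19 mm behind it (arm.grip_depth is the distance from the TCP to the grasp point, in mm); z points along the fingers, y is the line along which they close (so a half turn about z gives the same grasp; the last joint's range is limited). The gripper opens to 85 mm and grips with 20 to 120 N. Pads are 22 mm wide; open, the fingers measure 114 mm over their backs; the gripper's body (76 mm by 85 mm) begins 54 mm behind the grasp point. The pads swing forward as they close: fully open they stand 13 mm farther back than shut.
Start: joints at [-1.414, 0.3, 1.521, -0, 1.321, -0.067], TCP at [122.059, -536.275, 231.281] pointing down, gripper open.
Joint ranges: [-3.03, 3.03], [-0.79, 2.21], [0.23, 2.52], [-1.04, 4.18], [0, 3.07], [-2.55, 2.55]. Speed limits (rad/s): [2.22, 2.22, 2.57, 3.14, 3.14, 3.14].

### API

Orientations are given as a unit quaternion [w, x, y, z].
In Python, from cell import arm gives the robot as it stands.
- The arm moves only by the shell command python3 -m jog 'ROWS'. ROWS is JSON, a list of rows, each a list of 3 entries, a list of its own where there are three numbers: the opening, from 0 (shut) to 1 (fully open), then the shift along the tool's x, y, z in m, then the turn about the tool's z in rad. In form: [[gripper, [x, y, z], roll], ...]. A call has 1 to 12 rows; each row is the pose to reach, as a shift and turn from the pose commanded when the call began, along the tool's axes at that moment; what a row does not reach only later rows make up. A row lasts 1/10 s, in which the tool goes at most 50 mm and 8.59 degrees, less where a joint would pass 70% of its speed; a pose out of reach is approached as far as the arm can. A call with a gripper value outside its range is refused whole. The fingers move at their own pace and stop on an object; the grip force is fixed at half the most. Time passes only in rows, so rows that repeat a pose let the fingers close. It gives the time, the measured TCP pose, the force, the opening and the grip force at its end, in the units of the state.
- arm.sense(): the state, without advancing time (a new reading comes with each control period).
- arm.get_image(name): name is "scene" or "side" or "wrist"; returns a dict with "frame" (384x512x3 uint8, red, green, blue), "fx", "fy", "cx", "cy" (pixels), "world_to_cam" (4x4, takes a point from world to camera coordinates); the wrist camera has in their place "T_tool_cam" (4x4, takes a point from camera to tool coordinates, whose origin is the TCP and whose axes are the flange's). Camera axes: x right, y down, z forward; pixel columns grow to the right and rows downward; lengths in mm; the calibration is good to about 2 mm. A picture is of the moment at which its call begins: read the wrist's pose just before it. There is no depth.
- arm.job_done(): hands the job in; it is judged then, once.
The state is a dict: "time_s": time; "joint_pos": joint angles; "joint_velocities": joint speeds; "tau": joint torques, N m; "ee_pos": TCP position; "orientation": TCP orientation; "ft_force": force on the tool from outside, world axes, zero at the start; "wrist_torque": the same for the moment, N m; "finger_gap": finger opening in mm; "grip_force": force on a finger pad.
Only numpy, scipy, OpenCV 4.12 (cv2) and the standard library are available. Lean on these libraries where they do the work, as an engineer would, in place of code of your own. Each camera call takes 0.05 s, during which the arm holds its last target. There are 200 camera calls.

## Working session

There is one attempt and no reset: what is moved stays moved. The work goes in short steps, Python scripts to look and compute and a shell command to move; the robot and the scene stay as the last step left them, time stands still between calls to the robot, and variables do not carry over. Pictures are saved under pics/ and viewed, at most 10 in all, crops included, and the job is handed in when it is done.

```bash
ls; mkdir -p pics; python3 - <<'E'
from cell import arm
import cv2,numpy as np
print(arm.sense(), arm.grip_depth)
ims=[]
for n in("scene","side"):
    d=arm.get_image(n); np.savez(f"pics/{n}.npz",**d)
    cv2.imwrite(f"pics/{n}.png",d["frame"][...,::-1])
    print(n,d["fx"],d["cx"],d["world_to_cam"].round(3).tolist())
s=arm.sense();d=arm.get_image("wrist");np.savez("pics/wrist.npz",**d)
cv2.imwrite("pics/wrist.png",d["frame"][...,::-1]);print(d["fx"],d["T_tool_cam"].round(3).tolist())
E
```

```text
pics
{'time_s': 0.0, 'joint_pos': array([-1.41357100e+00,  3.00471052e-01,  1.52160257e+00, -5.16094099e-06,
        1.32071494e+00, -6.65911219e-02]), 'joint_velocities': array([-0.0010046 ,  0.00056691, -0.00158471, -0.00124283,  0.00072071,
       -0.00027118]), 'tau': array([-6.11997689e-05, -5.43500197e+01, -3.61792946e+01, -6.78702509e-05,
        3.98212564e-03,  3.66380675e-05]), 'ee_pos': array([ 122.03604549, -536.03844625,  230.71225428]), 'orientation': array([-5.97227488e-04,  9.93744558e-01,  1.11675405e-01, -2.95855450e-05]), 'ft_force': array([ 0.21854075,  0.138614  , -0.22568056]), 'wrist_torque': array([-0.0112228 , -0.05159708, -0.03066202]), 'grip_force': 0.0, 'finger_gap': 85.63861053385627} 18.700000000000003
scene 451.55299484454093 249.62380776989252 [[0.697, 0.717, -0.023, -390.061], [0.423, -0.437, -0.794, -207.565], [-0.579, 0.544, -0.607, 1535.68], [0.0, 0.0, 0.0, 1.0]]
side 386.43380174378257 257.00915865487895 [[0.967, -0.255, 0.015, -586.191], [-0.163, -0.657, -0.736, 152.99], [0.198, 0.709, -0.677, 919.175], [0.0, 0.0, 0.0, 1.0]]
269.9962378437573 [[-0.001, -0.961, -0.277, 71.64], [1.0, -0.001, -0.001, -0.404], [0.001, -0.277, 0.961, -143.131], [0.0, 0.0, 0.0, 1.0]]
```

View pics/scene.png

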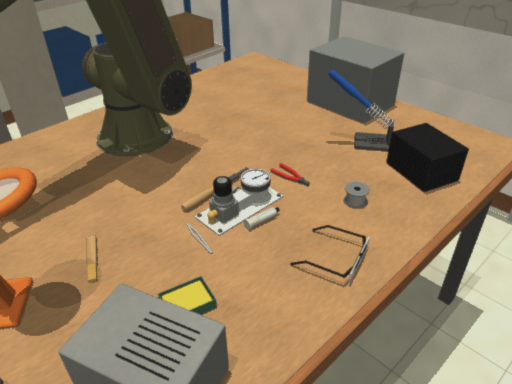

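View pics/side.png

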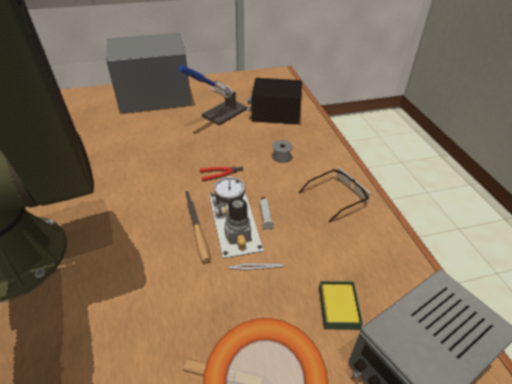

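The scene view shows the knob's top near (222,181) and the gauge near (256,180). In the side view the knob's top is near (238,203) and the gauge near (230,188). I'll refine both with masks and crops.

```bash
cat > h.py <<'E'
import numpy as np,cv2
def ray(d,u,v,T=None):
    c2w=np.linalg.inv(d["world_to_cam"]) if T is None else T
    r=c2w[:3,:3]@np.array([(u-d["cx"])/d["fx"],(v-d["cy"])/d["fy"],1]); return c2w[:3,3],r/np.linalg.norm(r)
def onz(d,u,v,z,T=None):
    o,r=ray(d,u,v,T); return o+r*(z-o[2])/r[2]
def two(a,b):
    (o,r),(p,s)=a,b; t=np.linalg.lstsq(np.c_[r,-s],p-o,rcond=None)[0]
    A,B=o+r*t[0],p+s*t[1]; return (A+B)/2,np.linalg.norm(A-B)
def Ttool(s):
    from scipy.spatial.transform import Rotation as R
    T=np.eye(4); T[:3,:3]=R.from_quat(np.roll(s["orientation"],-1)).as_matrix(); T[:3,3]=s["ee_pos"]; return T
E
python3 - <<'E'
from h import *
D={n:dict(np.load(f"pics/{n}.npz")) for n in("scene","side")}
for n,px in {"knob":((222,181),(238,203)),"gauge":((256,180),(230,188))}.items():
    print(n,two(ray(D["scene"],*px[0]),ray(D["side"],*px[1])), [onz(D[c],*p,116 if n=="knob" else 74).round(1) for c,p in zip(D,px)])
a=D["scene"]["frame"][150:240,180:290];b=D["side"]["frame"][165:265,190:290]
im=np.hstack([cv2.resize(a,(400,327),interpolation=2),cv2.resize(b,(327,327),interpolation=2)])
cv2.imwrite("pics/c.png",im[...,::-1])
E
```

```text
knob (array([540.56837317, -71.5340071 , 115.82924446]), np.float64(3.9982812032701194)) [array([542.4, -74.4, 116. ]), array([540.7, -68.9, 116. ])]
gauge (array([543.77747573,  42.40453023,  62.31784612]), np.float64(4.125596409633279)) [array([557.2,  28. ,  74. ]), array([541.6,  32.7,  74. ])]
```

View pics/c.png

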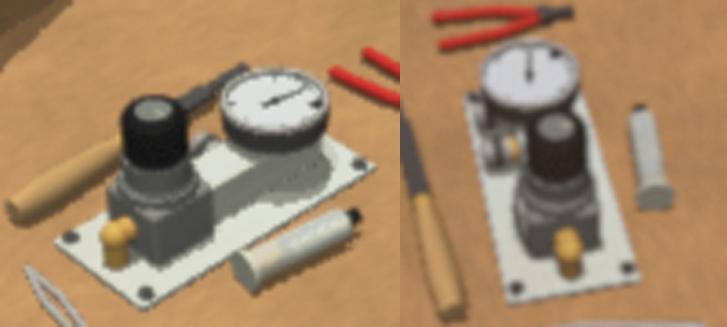

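```bash
python3 - <<'E'
from h import *
D={n:dict(np.load(f"pics/{n}.npz")) for n in("scene","side")}
def p(n,a,b): print(n,*two(ray(D["scene"],*a),ray(D["side"],*b)))
p("ring",(8,190),(265,365))
p("knob",(222.6,179.4),(238.3,204.1)); p("gauge",(255.6,177),(229.8,187.9))
print("psu",onz(D["scene"],130,290,100)); print("brush",onz(D["scene"],92,240,5))
for n in D: print(n,np.linalg.inv(D[n]["world_to_cam"])[:3,3])
E
```

```text
ring [ 475.66022054 -513.19911294  287.07128891] 3.116323371145071
knob [540.51131335 -71.47974066 116.87037447] 2.8319922343848676
gauge [542.3422798   40.53116096  68.80951527] 2.267099371927073
psu [ 667.27707401 -419.50566081  100.        ]
brush [ 377.34869067 -365.74005062    5.        ]
scene [1248.97347833 -646.08421359  759.06807379]
side [ 409.92067158 -700.8580045   743.41898649]
```

View pics/wrist.png

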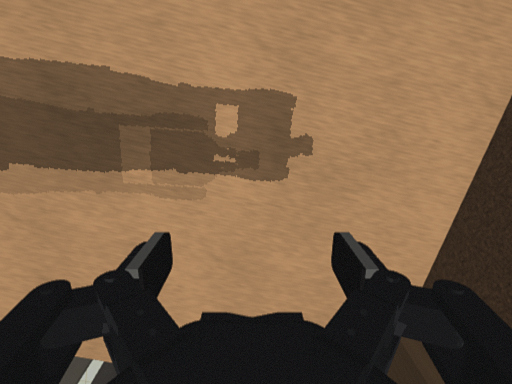

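The wrist view shows bare bench between the open fingers. Triangulated, the knob top is at (540.5,-71.5,117) against 116 nominal, and the gauge at (542,40) is 112 mm from it against 113 nominal, so both check out. The magnifier ring at (476,-513,287) is clear of the path. Next I move above the knob.

```bash
python3 -m jog '[[1,[0.26,-0.18,0.04],-1.2],[1,[0.26,-0.18,0.04],-1.2],[1,[0.26,-0.18,0.04],-1.2],[1,[0.26,-0.18,0.04],-1.2],[1,[0.26,-0.18,0.04],-1.2],[1,[0.26,-0.18,0.04],-1.2],[1,[0.51,-0.36,0.07],-2.4],[1,[0.51,-0.36,0.07],-2.4],[1,[0.51,-0.36,0.07],-2.4],[1,[0.51,-0.36,0.07],-2.4],[1,[0.51,-0.36,0.07],-2.4],[1,[0.51,-0.36,0.07],-2.4]]'
python3 - <<'E'
from cell import arm
print(arm.sense()["joint_pos"],arm.sense()["ee_pos"],arm.sense()["orientation"])
E
```

```text
time_s: 1.35
ee_pos: [521.8, -91.2, 163.8]
orientation: [-0.0, 0.528, 0.85, -0.0]
ft_force: [0.7, -1.3, 0.3]
finger_gap: 85.5
grip_force: 0.0
[-2.42105940e-01  3.21288488e-01  1.65751316e+00 -4.42859099e-05
  1.16284100e+00 -7.01460784e-01] [521.84317507 -91.17988049 163.79202992] [-1.75077541e-05  5.27548258e-01  8.49525064e-01 -2.70458485e-05]
```

```bash
python3 -m jog '[[1,[0.01,0.026,0.01],-0.6],[1,[0.01,0.026,0.01],-0.6],[1,[0.01,0.026,0.01],-0.6],[1,[0.01,0.026,0.01],-0.6],[1,[0.01,0.026,0.01],-0.6],[1,[0.01,0.026,0.01],-0.6],[1,[0.01,0.026,0.01],-0.6]]'
python3 - <<'E'
from cell import arm
from h import *
s=arm.sense();d=arm.get_image("wrist");np.savez("pics/w1.npz",T=Ttool(s)@d["T_tool_cam"],**d)
print(s["joint_pos"])
cv2.imwrite("pics/w1.png",cv2.resize(d["frame"],(768,576))[...,::-1])
E
```

```text
time_s: 2.05
ee_pos: [539.8, -72.8, 154.0]
orientation: [-0.0, 0.258, 0.966, -0.0]
ft_force: [-1.0, -0.0, -0.9]
finger_gap: 85.2
grip_force: 0.0
[-2.01325024e-01  3.63812976e-01  1.62435630e+00 -2.81555047e-06
  1.15346636e+00 -1.25061756e+00]
```

View pics/w1.png

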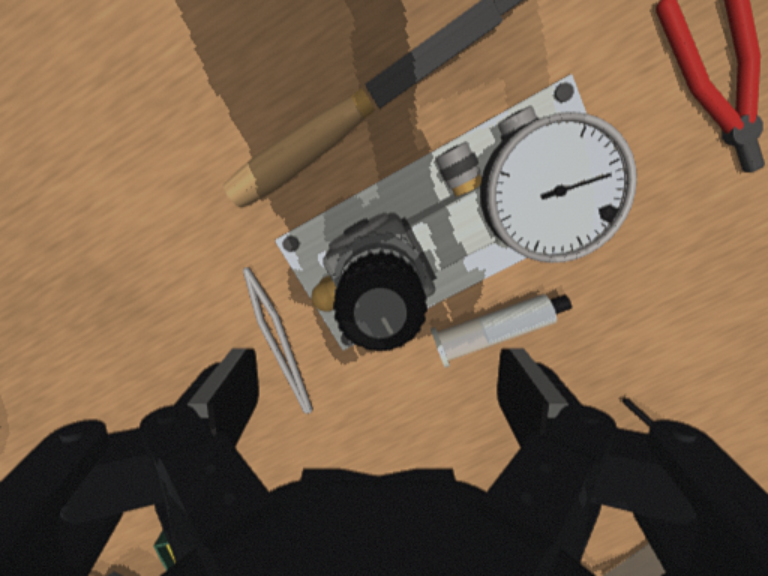

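The wrist view (scaled 1.5x) shows the knob top at (381,310), the dial centre near (559,190), the needle tip at (612,175) and the set hand at (608,213).

```bash
cat >> h.py <<'E'
def gauge(d,T,c,z=72):
    """c: pixel guess of dial centre, in raw px. rectified top view about dial, 6 px/mm, axes world (x right, y up)"""
    C=onz(d,*c,z,T); n=np.array([[x,y] for x in(-45,45) for y in(-45,45)],float)
    W=np.linalg.inv(T); P=np.c_[C[:2]+n,np.full(4,z)]@W[:3,:3].T+W[:3,3]
    uv=(P[:,:2]/P[:,2:]*[d["fx"],d["fy"]]+[d["cx"],d["cy"]]).astype(np.float32)
    dst=((n*[1,-1]+45)*6).astype(np.float32)
    return C,cv2.warpPerspective(d["frame"],cv2.getPerspectiveTransform(uv,dst),(540,540),flags=2)
E
python3 - <<'E'
from h import *
d=dict(np.load("pics/w1.npz"));T=d["T"]
print("knob",onz(d,254,206.7,116,T))
f=d["frame"]; g=cv2.cvtColor(f,7); m=(g<55).astype(np.uint8)
n,l,st,ce=cv2.connectedComponentsWithStats(m)
for i in range(1,n):
    if st[i,4]>30 and 330<ce[i][0]<420 and 70<ce[i][1]<175: print(st[i],ce[i])
C,im=gauge(d,T,(559/1.5,190/1.5)); print(C)
cv2.imwrite("pics/g1.png",im[...,::-1])
E
```

```text
knob [538.47199636 -68.4676695  116.        ]
[361 116  46  16 104] [378.31730769 125.10576923]
[400 137  13  12  95] [405.38947368 141.77894737]
[540.72737171  42.10452388  72.        ]
```

View pics/g1.png

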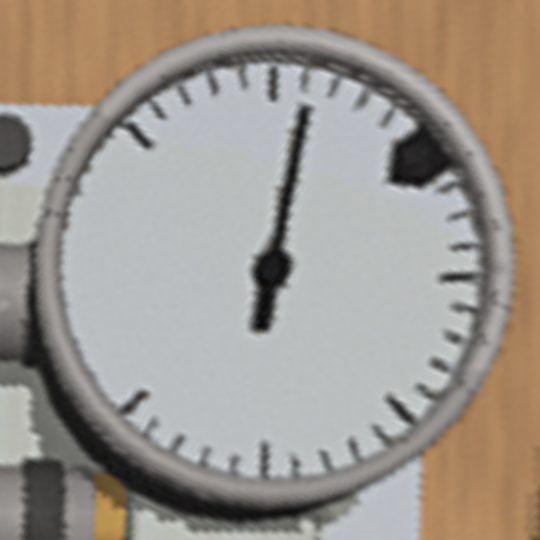

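The rectified dial shows the pivot at (272,268), the needle tip at (304,106) and the set hand around (418,158). I'll get the angles numerically and refine the knob top.

```bash
cat >> h.py <<'E'
def angles(im):
    """needle and hand angle, deg clockwise from world +y, by radial profiles about the pivot hub"""
    g=cv2.GaussianBlur(cv2.cvtColor(im,7),(0,0),1.5)
    m=(g<80).astype(np.uint8); k=cv2.morphologyEx(m,cv2.MORPH_OPEN,np.ones((21,21),np.uint8))
    n,l,st,ce=cv2.connectedComponentsWithStats(k)
    b=[(st[i,4],ce[i]) for i in range(1,n)]
    hub=min(b,key=lambda q:np.hypot(*(q[1]-270)))[1]
    hands=[q for q in b if 95<np.hypot(*(q[1]-hub))<195]; 
    a=np.radians(np.arange(0,360,.25)); r=np.arange(60,140)
    X=(hub[0]+np.outer(r,np.sin(a))).astype(np.float32);Y=(hub[1]-np.outer(r,np.cos(a))).astype(np.float32)
    p=cv2.remap(g,X,Y,1).astype(float).mean(0); i=p.argmin(); j=np.arange(i-14,i+15)%len(a); w=np.clip(p[j].max()-p[j],0,None)
    ne=i*.25+(np.arange(-14,15)*w).sum()/w.sum()*.25
    return hub,ne,[(int(q[0]),q[1].round(1).tolist(),round(float(np.degrees(np.arctan2(q[1][0]-hub[0],hub[1]-q[1][1]))),2)) for q in hands]
E
python3 - <<'E'
from h import *
d=dict(np.load("pics/w1.npz"));T=d["T"]
C,im=gauge(d,T,(559/1.5,190/1.5)); print(angles(im))
g=cv2.cvtColor(d["frame"],7); print(g[207,225:290])
m=((g>55)&(g<110)).astype(np.uint8); n,l,st,ce=cv2.connectedComponentsWithStats(m,connectivity=4)
i=l[200,250]; print(st[i],ce[i])
if i:
    c=max(cv2.findContours((l==i).astype(np.uint8),0,1)[0],key=len); print(cv2.fitEllipse(c)); print(onz(d,*cv2.fitEllipse(c)[0],116,T))
E
```

```text
(array([271.39098532, 269.41614256]), np.float64(11.468949344985829), [(2527, [419.7, 156.8], 52.8)])
[19 17 16 19 18 21 17 19 17 16 26 66 66 67 65 65 66 66 65 66 65 66 65 66
 67 66 66 64 66 65 67 67 66 65 64 66 66 66 64 65 65 66 65 67 67 68 27 20
 17 23 18 18 20 18 18 18 13 10 15 40 96 96 92 92 92]
[236 192  35  33 888] [252.86936937 208.11373874]
((252.93875122070312, 208.21409606933594), (32.02275466918945, 33.924041748046875), 81.58187866210938)
[539.0898704  -69.69363758 116.        ]
```

```bash
python3 -m jog '[[1,[0.001,0.002,0.0],0],[1,[0.001,0.002,0.025],0],[1,[0.001,0.002,0.05],0],[1,[0.001,0.002,0.065],0],[1,[0.001,0.002,0.074],0],[1,[0.001,0.002,0.074],0]]'
python3 - <<'E'
from cell import arm
from h import *
s=arm.sense();d=arm.get_image("wrist")
T=Ttool(s)@d["T_tool_cam"];print(s["ee_pos"]);np.savez("pics/w2.npz",T=T,**d)
g=cv2.cvtColor(d["frame"],7)
m=((g>55)&(g<110)).astype(np.uint8); n,l,st,ce=cv2.connectedComponentsWithStats(m,connectivity=4)
W=np.linalg.inv(T);p=W[:3,:3]@np.array([539.5,-70,116])+W[:3,3];u=p[:2]/p[2]*d["fx"]+[d["cx"],d["cy"]];print(u)
i=l[int(u[1]),int(u[0])]; print(st[i],ce[i]); c=max(cv2.findContours((l==i).astype(np.uint8),0,1)[0],key=len)
e=cv2.fitEllipse(c);print(e,onz(d,*e[0],116,T))
cv2.imwrite("pics/w2.png",d["frame"][...,::-1])
E
```

```text
time_s: 2.7
ee_pos: [539.6, -70.4, 79.2]
orientation: [-0.001, 0.256, 0.967, -0.0]
ft_force: [0.1, -0.0, 0.3]
finger_gap: 85.0
grip_force: 0.0
[539.57749075 -70.39784123  79.2384134 ]
[249.24460323 270.09398663]
[ 222  245   56   50 2097] [249.27610873 268.88221268]
((249.52174377441406, 269.32330322265625), (48.46220397949219, 55.04464340209961), 90.56493377685547) [539.22010689 -69.69578524 116.        ]
```

View pics/w2.png

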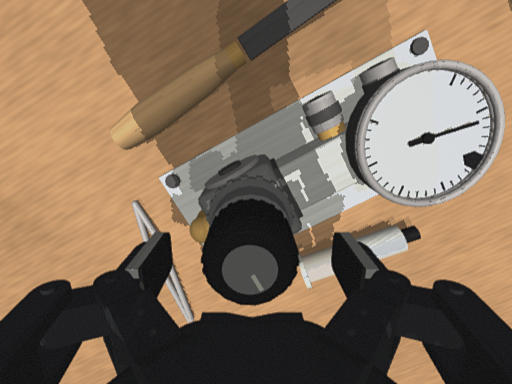

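The knob top is at (249,269), centred between the pads (inner edges at 170 and 333), and measures (539.2,-69.7), which agrees with the earlier view. Now I close the gripper.

```bash
python3 -m jog '[[0.6,[0,0,0],0],[0.55,[0,0,0],0],[0.5,[0,0,0],0],[0.4,[0,0,0],0],[0.3,[0,0,0],0],[0.3,[0,0,0],0]]'
```

```text
time_s: 3.35
ee_pos: [539.8, -71.3, 80.9]
orientation: [0.0, 0.256, 0.967, -0.001]
ft_force: [-5.8, -5.4, 7.4]
finger_gap: 44.6
grip_force: 60.4
```

```bash
python3 -m jog '[[0.3,[0,-0.001,0],0],[0.3,[0,-0.001,-0.001],0],[0.3,[0,-0.001,-0.002],0],[0.3,[0,-0.001,-0.003],0],[0.3,[0,-0.001,-0.004],0],[0.3,[0,-0.001,-0.004],0]]'
```

```text
time_s: 3.95
ee_pos: [539.7, -71.4, 84.0]
orientation: [0.0, 0.256, 0.967, 0.0]
ft_force: [5.1, 0.1, -4.9]
finger_gap: 44.8
grip_force: 62.1
```

```bash
python3 -m jog '[[0.3,[0,0,-0.0005],0],[0.3,[0,0,-0.001],0],[0.3,[0,0,-0.0015],0],[0.3,[0,0,-0.002],0],[0.3,[0,0,-0.002],0]]'; python3 -m jog '[[0.3,[0,0,-0.0005],0],[0.3,[0,0,-0.001],0],[0.3,[0,0,-0.0013],0],[0.3,[0,0,-0.0013],0]]'
```

```text
time_s: 4.45
ee_pos: [539.7, -71.4, 86.0]
orientation: [0.0, 0.256, 0.967, 0.0]
ft_force: [4.6, 0.2, -5.2]
finger_gap: 44.6
grip_force: 62.1
time_s: 4.85
ee_pos: [539.7, -71.4, 87.3]
orientation: [0.0, 0.256, 0.967, 0.0]
ft_force: [5.1, 0.1, -5.3]
finger_gap: 44.5
grip_force: 62.0
```

```bash
python3 -m jog '[[0.3,[0,0,-0.0004],0],[0.3,[0,0,-0.0004],0]]';python3 -m jog '[[0.3,[0,0,-0.0004],0],[0.3,[0,0,-0.0004],0]]'
python3 - <<'E'
from cell import arm
from h import *
s=arm.sense();d=arm.get_image("wrist");T=Ttool(s)@d["T_tool_cam"]
g=cv2.cvtColor(d["frame"],7)
m=((g>55)&(g<110)).astype(np.uint8); n,l,st,ce=cv2.connectedComponentsWithStats(m,connectivity=4)
i=l[268,249]; c=max(cv2.findContours((l==i).astype(np.uint8),0,1)[0],key=len);print(st[i],cv2.fitEllipse(c))
E
```

```text
time_s: 5.05
ee_pos: [539.6, -71.4, 87.7]
orientation: [0.0, 0.256, 0.967, 0.0]
ft_force: [6.1, 0.5, -5.8]
finger_gap: 44.3
grip_force: 62.0
time_s: 5.25
ee_pos: [539.6, -71.4, 87.9]
orientation: [0.0, 0.256, 0.967, 0.0]
ft_force: [6.3, -0.2, -7.4]
finger_gap: 44.5
grip_force: 62.5
[ 224  241   55   49 2025] ((251.3856658935547, 265.4986877441406), (47.83694076538086, 53.974403381347656), 90.16082000732422)
```

```bash
python3 -m jog '[[0.3,[-0.0008,0.0003,0],0],[0.3,[-0.0008,0.0003,0],0],[0.3,[-0.0008,0.0003,0],0]]';python3 -m jog '[[0.3,[0,0,0],0.03],[0.3,[0,0,0],0.06],[0.3,[0,0,0],0.06]]'
python3 - <<'E'
from cell import arm
s=arm.sense();print(s["wrist_torque"],s["ft_force"])
E
```

```text
time_s: 5.6
ee_pos: [539.8, -71.4, 87.9]
orientation: [-0.001, 0.256, 0.967, -0.0]
ft_force: [-2.0, 2.2, -4.3]
finger_gap: 44.4
grip_force: 62.8
time_s: 5.9
ee_pos: [539.8, -71.5, 87.9]
orientation: [-0.001, 0.285, 0.958, -0.0]
ft_force: [-4.4, 0.9, -3.8]
finger_gap: 44.8
grip_force: 62.6
[ 0.07766549  0.71551402 -0.01651086] [-4.36034725  0.88347441 -3.83917797]
```

```bash
python3 -m jog '[[0.3,[0.0002,0,0],0.04],[0.3,[0.0002,0,0],0.08],[0.3,[0.0002,0,0],0.12]]'
python3 - <<'E'
from cell import arm
from h import *
s=arm.sense();print(s["wrist_torque"],s["ft_force"])
d=arm.get_image("wrist");T=Ttool(s)@d["T_tool_cam"]
W=np.linalg.inv(T);p=W[:3,:3]@np.array([540.7,42.1,72])+W[:3,3];u=p[:2]/p[2]*d["fx"]+[d["cx"],d["cy"]]
print(u,angles(gauge(d,T,u)[1]))
d=dict(np.load("pics/w2.npz"));T=d["T"];W=np.linalg.inv(T);p=W[:3,:3]@np.array([540.7,42.1,72])+W[:3,3];u=p[:2]/p[2]*d["fx"]+[d["cx"],d["cy"]]
print(angles(gauge(d,T,u)[1]))
E
```

```text
time_s: 6.2
ee_pos: [539.7, -71.7, 87.9]
orientation: [-0.001, 0.342, 0.94, -0.0]
ft_force: [-5.1, -2.7, -5.3]
finger_gap: 44.8
grip_force: 62.7
[-0.29577872  0.67516714  0.13294937] [-5.09712226 -2.6906834  -5.2559122 ]
[404.79381443 104.93698707] (array([270.32485323, 270.82778865]), np.float64(15.588329518802615), [(2265, [414.8, 161.8], 52.95)])
(array([269.67323944, 272.25164319]), np.float64(11.328369827974738), [(2411, [413.7, 163.6], 52.98)])
```

```bash
python3 -m jog '[[0.3,[0,0,0],0.1],[0.3,[0,0,0],0.2],[0.3,[0,0,0],0.3],[0.3,[0,0,0],0.4],[0.3,[0,0,0],0.5],[0.3,[0,0,0],0.6],[0.3,[0,0,0],0.7],[0.3,[0,0,0],0.75]]'
cat > look.py <<'E'
from cell import arm
from h import *
s=arm.sense();print(s["wrist_torque"].round(3),s["ft_force"].round(1),s["joint_pos"][5])
d=arm.get_image("wrist");T=Ttool(s)@d["T_tool_cam"]
W=np.linalg.inv(T);p=W[:3,:3]@np.array([540.7,42.1,72])+W[:3,3];u=p[:2]/p[2]*d["fx"]+[d["cx"],d["cy"]]
im=gauge(d,T,u)[1];print(u);cv2.imwrite("pics/last.png",im[...,::-1]);cv2.imwrite("pics/lastw.png",d["frame"][...,::-1])
print(angles(im))
E
python3 look.py
```

```text
time_s: 7.05
ee_pos: [538.5, -72.4, 87.8]
orientation: [-0.001, 0.664, 0.748, -0.002]
ft_force: [-15.8, -8.7, 2.7]
finger_gap: 44.3
grip_force: 63.4
[-1.274  2.686  0.178] [-15.8  -8.7   2.7] -0.31854859759435095
[279.30379273  25.18206129]
(array([275.11275964, 267.07912957]), np.float64(32.72005645478928), [(108014, [255.3, 100.3], -6.79)])
```

```bash
python3 -m jog '[[0.3,[-0.0003,-0.0007,0],0],[0.3,[-0.0006,-0.0014,0],0],[0.3,[-0.0006,-0.0014,0],0]]'; python3 -m jog '[[0.3,[0,0,0],0.1],[0.3,[0,0,0],0.2],[0.3,[0,0,0],0.3],[0.3,[0,0,0],0.4],[0.3,[0,0,0],0.4]]'
python3 look.py
```

```text
time_s: 7.4
ee_pos: [538.3, -72.5, 87.9]
orientation: [-0.0, 0.662, 0.749, -0.001]
ft_force: [-5.8, -3.4, -5.1]
finger_gap: 44.9
grip_force: 62.7
time_s: 7.9
ee_pos: [537.5, -72.4, 87.9]
orientation: [-0.001, 0.799, 0.601, -0.001]
ft_force: [-12.7, -2.5, -0.2]
finger_gap: 44.7
grip_force: 63.2
[-0.488  2.1   -0.109] [-12.7  -2.5  -0.2] 0.07962315821923797
[195.00864523  31.57897569]
(array([278.02823315, 267.99908925]), np.float64(41.973845665626484), [(96506, [308.8, 94.5], 10.06)])
```

```bash
python3 -m jog '[[0.3,[-0.0003,-0.0006,0],0],[0.3,[-0.0005,-0.0012,0],0.05],[0.3,[-0.0006,-0.0014,0],0.15],[0.3,[-0.0006,-0.0014,0],0.25],[0.3,[-0.0006,-0.0014,0],0.35],[0.3,[-0.0006,-0.0014,0],0.43],[0.3,[-0.0006,-0.0014,0],0.43]]'
python3 look.py
```

```text
time_s: 8.65
ee_pos: [536.6, -72.1, 87.9]
orientation: [-0.001, 0.909, 0.418, -0.001]
ft_force: [-7.0, 1.7, -3.2]
finger_gap: 44.6
grip_force: 62.9
[ 0.182  1.234 -0.087] [-7.   1.7 -3.2] 0.5080707230285263
[120.55327541  76.57861446]
(array([280.4679803 , 269.93596059]), np.float64(51.92532735597361), [])
```

View pics/lastw.png

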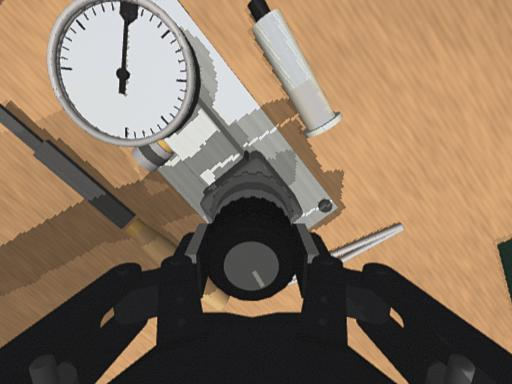

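The wrist view shows the needle (pivot (123,74)) almost under the set hand at (128,13), about 1 degree short. I'll make a final small turn, then ease the knob down.

```bash
python3 -m jog '[[0.3,[-0.0003,-0.0005,0],0.045],[0.3,[-0.0003,-0.0005,0],0.045],[0.3,[-0.0003,-0.0005,0],0.045]]'
python3 look.py
python3 -m jog '[[0.3,[0,0,0.0005],0],[0.3,[0,0,0.001],0],[0.3,[0,0,0.0015],0],[0.3,[0,0,0.002],0],[0.3,[0,0,0.002],0]]'; python3 -m jog '[[0.3,[0,0,0.0005],0],[0.3,[0,0,0.001],0],[0.3,[0,0,0.001],0]]'
```

```text
time_s: 9.0
ee_pos: [536.5, -72.1, 87.9]
orientation: [-0.0, 0.917, 0.399, -0.0]
ft_force: [-4.4, 2.0, -6.6]
finger_gap: 44.9
grip_force: 62.6
[ 0.341  0.615 -0.03 ] [-4.4  2.  -6.6] 0.549187058838357
[115.05054442  82.40191634]
(array([280.81098039, 270.26117647]), np.float64(52.73842212175287), [(2449, [429.9, 159.8], 53.45)])
time_s: 9.55
ee_pos: [536.6, -72.1, 86.8]
orientation: [-0.0, 0.917, 0.398, -0.0]
ft_force: [-9.9, 3.2, 4.3]
finger_gap: 44.8
grip_force: 63.4
time_s: 9.85
ee_pos: [536.6, -72.1, 85.8]
orientation: [-0.0, 0.917, 0.398, -0.0]
ft_force: [-9.1, 3.3, 4.0]
finger_gap: 44.8
grip_force: 63.4
```

```bash
for i in 1 2; do python3 -m jog '[[0.3,[0,0,0.0005],0],[0.3,[0,0,0.0005],0]]'; done
```

```text
time_s: 10.05
ee_pos: [536.6, -72.1, 85.3]
orientation: [-0.0, 0.917, 0.398, -0.0]
ft_force: [-9.7, 4.3, 4.1]
finger_gap: 44.8
grip_force: 63.4
time_s: 10.25
ee_pos: [536.6, -72.1, 84.9]
orientation: [-0.0, 0.917, 0.398, -0.0]
ft_force: [-9.5, 2.8, 5.0]
finger_gap: 44.5
grip_force: 63.4
```

```bash
for i in 1 2; do python3 -m jog '[[0.3,[0,0,0.0005],0],[0.3,[0,0,0.0005],0]]'; done
```

```text
time_s: 10.45
ee_pos: [536.6, -72.1, 84.6]
orientation: [-0.0, 0.917, 0.398, -0.0]
ft_force: [-11.6, 3.4, 7.5]
finger_gap: 45.0
grip_force: 63.8
time_s: 10.65
ee_pos: [536.6, -72.1, 84.4]
orientation: [-0.0, 0.917, 0.399, 0.0]
ft_force: [-13.0, 3.6, 12.4]
finger_gap: 44.5
grip_force: 64.2
```

```bash
for i in 1 2 3; do python3 -m jog '[[0.3,[0,0,0],0.03],[0.3,[0,0,0],0.03]]' | egrep 'ee_pos|ft|orient'; done
```

```text
ee_pos: [536.6, -72.1, 84.5]
orientation: [-0.0, 0.923, 0.384, -0.0]
ft_force: [-14.0, 5.2, 13.0]
ee_pos: [536.6, -72.0, 84.4]
orientation: [-0.0, 0.929, 0.37, -0.0]
ft_force: [-13.3, 5.0, 11.6]
ee_pos: [536.5, -72.0, 84.1]
orientation: [-0.0, 0.934, 0.356, -0.0]
ft_force: [-11.4, 3.6, 8.2]
```

```bash
for i in 1 2; do python3 -m jog '[[0.3,[0,0,0.0005],0],[0.3,[0,0,0.0005],0]]'| egrep 'ee_pos|ft|orient'; done
```

```text
ee_pos: [536.5, -72.0, 83.7]
orientation: [-0.0, 0.934, 0.357, -0.0]
ft_force: [-12.9, 5.6, 9.6]
ee_pos: [536.5, -72.0, 83.4]
orientation: [-0.0, 0.934, 0.357, -0.0]
ft_force: [-14.4, 5.4, 12.2]
```

```bash
python3 -m jog '[[0.3,[-0.0005,-0.001,0],0.0],[0.3,[-0.0005,-0.001,0],0.015],[0.3,[-0.0005,-0.001,0],0.015]]'| egrep 'ee_pos|ft|orient'; for i in 1 2; do python3 -m jog '[[0.3,[0,0,0.0005],0],[0.3,[0,0,0.0005],0]]'| egrep 'ee_pos|ft|orient'; done; python3 look.py
```

```text
ee_pos: [536.3, -71.9, 83.4]
orientation: [0.0, 0.937, 0.349, 0.001]
ft_force: [-6.8, 2.9, 8.6]
ee_pos: [536.3, -71.9, 82.9]
orientation: [0.0, 0.937, 0.349, 0.001]
ft_force: [-6.5, 2.2, 7.9]
ee_pos: [536.3, -71.9, 82.4]
orientation: [0.0, 0.937, 0.35, 0.001]
ft_force: [-6.4, 2.1, 7.9]
[ 0.349  1.019 -0.084] [-6.4  2.1  7.9] 0.655565554146646
[96.73730136 98.17264149]
(array([281.9569378 , 270.19059011]), np.float64(55.252252481547465), [(2493, [430.6, 161.4], 53.8)])
```

```bash
for i in 1 2 3; do python3 -m jog '[[0.3,[0,0,0.0004],0],[0.3,[0,0,0.0004],0]]'| egrep 'ee_pos|ft'; done
```

```text
ee_pos: [536.3, -71.9, 81.9]
ft_force: [-6.3, 2.6, 7.6]
ee_pos: [536.3, -71.9, 81.6]
ft_force: [-6.0, 2.7, 7.8]
ee_pos: [536.3, -71.9, 81.3]
ft_force: [-6.1, 3.6, 8.6]
```

```bash
for i in 1 2; do python3 -m jog '[[0.3,[0,0,0.0005],0],[0.3,[0,0,0.0005],0]]'| egrep 'ee_pos|ft'; done; cp pics/last.png pics/b4.png
```

```text
ee_pos: [536.4, -71.9, 81.0]
ft_force: [-8.8, 2.7, 12.4]
ee_pos: [536.4, -71.9, 80.8]
ft_force: [-10.8, 4.6, 16.3]
```

```bash
python3 -m jog '[[0.3,[0,0,-0.0007],0],[0.3,[0,0,-0.0007],0]]'| egrep 'ee_pos|ft'; python3 look.py; python3 -m jog '[[0.3,[0,0,0],-0.02],[0.3,[0,0,0],-0.02]]'| egrep 'ee_pos|ft|ori'; python3 look.py
```

```text
ee_pos: [536.3, -71.9, 80.9]
ft_force: [-6.1, 2.2, 8.0]
[ 0.43   1.09  -0.023] [-6.1  2.2  8. ] 0.6556043429191667
[95.20925256 98.07692198]
(array([281.52922591, 270.42259084]), np.float64(55.3771710653988), [(2473, [430.7, 161.7], 53.91)])
ee_pos: [536.3, -71.9, 80.9]
orientation: [0.0, 0.933, 0.359, 0.001]
ft_force: [-5.9, 1.2, 8.8]
[ 0.389  1.07  -0.326] [-5.9  1.2  8.8] 0.6352850916260235
[97.56982497 94.74498758]
(array([281.49839744, 270.70592949]), np.float64(54.78857485189799), [(2483, [430.4, 161.3], 53.69)])
```

```bash
python3 -m jog '[[0.6,[0,0,0],0],[0.8,[0,0,0],0],[1,[0,0,0],0],[1,[0,0,0],0],[1,[0,0,0],0],[1,[0,0,0],0]]'; python3 -m jog '[[1,[0,0,-0.02],0],[1,[0,0,-0.05],0],[1,[0,0,-0.08],0],[1,[0,0,-0.08],0]]'; python3 look.py
python3 - <<'E'
from cell import arm
from h import *
d=arm.get_image("side");f=d["frame"][165:265,190:290]
im=np.hstack([cv2.resize(f,(400,400),interpolation=2),cv2.resize(cv2.imread("pics/last.png")[...,::-1],(400,400))])
cv2.imwrite("pics/fin.png",im[...,::-1])
E
```

```text
time_s: 14.5
ee_pos: [535.7, -71.9, 79.7]
orientation: [0.0, 0.933, 0.359, 0.0]
ft_force: [0.2, 0.4, 0.4]
finger_gap: 85.4
grip_force: 0.0
time_s: 14.9
ee_pos: [537.3, -72.2, 163.6]
orientation: [0.002, 0.933, 0.359, 0.003]
ft_force: [0.4, 0.1, -0.5]
finger_gap: 85.5
grip_force: 0.0
[ 0.007  0.023 -0.018] [ 0.4  0.1 -0.5] 0.6358404397105025
[150.89562811 101.35684246]
(array([280.42329545, 267.42518939]), np.float64(55.067361842215206), [(2386, [429.5, 156.2], 53.28)])
```

View pics/fin.png

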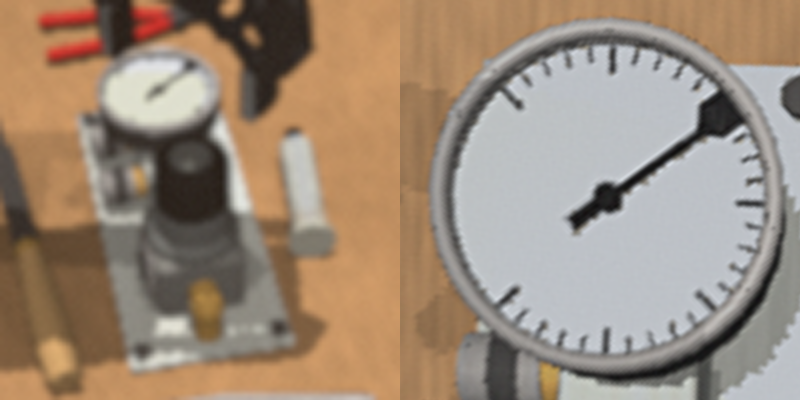

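The needle points into the set hand. The knob bottomed 3.5 mm below the tooth tops, so it is home and locked, and the gripper is clear. I'm handing it in.

```bash
python3 -c "
from cell import arm
print(arm.job_done())"
```

```text
the job is handed in; nothing more can be done
None
```

I handed the job in: the knob was pulled up, turned and pushed home locked, and the needle sits on the set hand, about 1.5–2° clockwise of its centre because that is where the lock's teeth let the knob drop in.

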